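# Pack a two-layer connector kit box

### The arm

A 7-joint arm with a two-finger parallel gripper is mounted at the origin on the work surface. World frame = base frame: x ahead of the robot, y to its left, z up, the work surface at z = 0. Lengths are in m, angles in degrees, forces in N, time in s.
With the tool pointing down it reaches from about 0.4 to 0.85 m from the base axis. Payload 10.4 kg.
Tool frame: the origin (TCP) lies midway between the tips of the shut fingers; the grasp point (between the pads) lies r.pinch_z behind it (r.pinch_z is the distance from the TCP to the grasp point, in m); z points along the fingers, y is the line along which they close (so a half turn about z gives the same grasp; the last joint's range is limited). The gripper opens to 85 mm and grips with 20 to 120 N. Pads are 22 mm wide; open, the fingers measure 114 mm over their backs; the gripper's body (76 mm by 85 mm) begins 54 mm behind the grasp point. The pads swing forward as they close: fully open they stand 13 mm farther back than shut.
Start: joints at [-66.555, 19.034, -3.707, 83.658, 1.238, 77.344, -5.071], TCP at [0.262, 0.568, 0.195] pointing down, gripper open.
Joint ranges: [-148.97, 148.97], [-28.65, 121.19], [-84.17, 76.75], [9.2, 138.47], [-72.65, 252.65], [3.7, 117.97], [-149.18, 149.18]. Speed limits (degrees/s): [127.2, 127.2, 159.86, 159.86, 180, 180, 180].

### API

Orientations are given as [roll, pitch, yaw] about the fixed x, y, z axes, in that order (R = Rz(yaw) Ry(pitch) Rx(roll)).
In Python, from cell import r, eyes, nets gives the robot as it stands.
- The arm moves only by the tool carry_out, never from a script. Its argument "rows" is a list of rows, each a list of 7 numbers: the shift along the tool's x, y, z in mm, then the turn, a rotation vector about the tool's x, y, z in rad, then the finger opening in mm, from 0 to 85.4. In form: [[x, y, z, wx, wy, wz, grip], ...]. A call has 1 to 12 rows; each row is the pose to reach, as a shift and turn from the pose commanded when the call began, along the tool's axes at that moment; what a row does not reach only later rows make up. A row lasts 1/12 s, in which the tool goes at most 41.7 mm and 7.16 degrees, less where a joint would pass 70% of its speed; a pose out of reach is approached as far as the arm can. A call with a gripper value outside its range is refused whole. The fingers move at their own pace and stop on an object; "force" is the grip in N (left out, the last holds). Time passes only in rows, so rows that repeat a pose let the fingers close. It gives the time, the measured TCP pose, the force, the opening and the grip force at its end, in the units of the state.
- r.sense(): the state, without advancing time (a new reading comes with each control period).
- eyes.capture(name): name is "side" or "top"; returns the picture (420x560x3 uint8, blue, green, red); there is no depth.
- eyes.camera_info(name): a dict with "fx", "fy", "cx", "cy" (pixels), "R" (3x3) and "t" (3): a world point X has camera coordinates R X + t. Camera axes: x right, y down, z forward; pixel columns grow to the right and rows downward; lengths in m; the calibration is good to about 2 mm. A picture is of the moment at which its call begins. camera_info takes no time and is no camera call.
- r.sign_off(): hands the job in; it is judged then, once.
Trained networks look in the newest picture that a camera, given by its name, has taken for a name from the list of things; names that differ only in an ending like _2 or _b are one class to them, and where a whole thing is asked for, a point or a joint stands for the part that bears it (a point fixed in the world has none). Each returns a list of dicts, best first, with "conf" (0 to 1); they miss things now and then, are a little off and sometimes report something else, mostly with a low value. They report only what shows in the picture. A call takes as long as a camera call. They do not tell look-alikes from the thing itself.
- nets.look_for(target, camera): "extent" ([left, top, width, height] in pixels, round what is visible of it).
The state is a dict: "time_s": time; "joint_pos": joint angles; "joint_velocities": joint speeds; "joint_torque": joint torques, N m; "eef_pos": TCP position; "tcp_rot": TCP orientation; "wrist_force": force on the tool from outside, world axes, zero at the start; "ft_torque": the same for the moment, N m; "gripper_width": finger opening in m; "finger_force": force on a finger pad.
Only numpy, scipy, OpenCV 4.12 (cv2) and the standard library are available. Lean on these libraries where they do the work, as an engineer would, in place of code of your own. Each camera call takes 0.05 s, during which the arm holds its last target. There are 200 camera calls.

### The job

Finish packing the green kit box on the wiring bench: stand the larger loose round connector plug upright in the empty cavity of its black lining, then lay the white divider flat on the lining, inside the box with its grip rib up, and finally set the larger square-flanged connector, flange down, flat on the divider on either side of the rib.

Things in the scene. Friction and masses are not known exactly. Their poses are not given: they have to be found in the camera images.
- kit_box: Fixed open green box, outside 177 (x) x 214 (y) x 80 mm high, walls 6 mm. Origin: centre of its underside, z up. Rigid black lining, top at z = 48 mm, has two cavities, each 125 (x) x 74 (y) mm, floor at z = 4 mm, centred at x = 0, y = +45 and -45 mm, 16 mm web between. The y = +45 one is empty; the other holds two large plugs, fixed. Above the lining the walls rise 32 mm round the upper layer.
- plug: Large round connector plug, bare metal, dark knurled band, standing on the bench: 36 mm diameter up to 30 mm, then 30 mm diameter to its full height of 38 mm; about 80 g. Origin: centre of its underside, z up along its axis. A look-alike (20 mm diameter, 26 mm high) stands on the bench too.
- divider: White plastic divider lying flat on the bench: plate 140 (x) x 180 (y) x 4 mm, corners notched 25 x 25 mm; in its middle a grip rib 60 mm long (x), 14 mm thick (y), top 34 mm above the underside; about 150 g. Origin: centre of its underside, z up. Fits the box with its x along the box's x, either way round, 11 mm to spare each side, resting on the lining.
- receptacle: Large square-flanged connector, bare metal, lying flange down on the bench: flange 46 x 46 x 5 mm, on it a round body of 32 mm diameter up to the full height of 28 mm; about 70 g. Origin: centre of the flange's underside, z up. A look-alike with a 28 mm flange stands on the bench too.
Mind the look-alikes: they are no part of the job. What is shaped like the plug but blue or red is not meant.

How it is judged (in metres and radians):
On the way, in this order (a step that is already met when the one before it is completed fails the run):
1. the large plug stands in the empty cavity, the divider still outside the box (x of plug in the frame of kit_box between -0.06 and 0.06 m and y of plug in the frame of kit_box between 0.012 and 0.078 m and z of plug in the frame of kit_box between -0.002 and 0.014 m and angle between plug's own z axis and vertical below 0.3 rad and z of divider in the frame of kit_box below 0.03 m), for 0.2 s.
2. the divider lies flat on the lining over the plug, the flanged connector not yet in the box (x of plug in the frame of kit_box between -0.06 and 0.06 m and y of plug in the frame of kit_box between 0.012 and 0.078 m and z of plug in the frame of kit_box between -0.002 and 0.014 m and angle between plug's own z axis and vertical below 0.3 rad and x of divider in the frame of kit_box between -0.02 and 0.02 m and y of divider in the frame of kit_box between -0.02 and 0.02 m and z of divider in the frame of kit_box between 0.042 and 0.055 m and angle between divider's own z axis and vertical below 0.1 rad and angle between the x axis of divider and the x axis of kit_box, either way round below 0.35 rad and z of receptacle in the frame of kit_box below 0.03 m), for 0.2 s.
At the end, for the whole second after the job is handed in: Large plug upright (17 degrees) on the floor of the once empty cavity; divider flat on the lining inside the box, rib up, within 20 mm of centre each way and 20 degrees of the box's x; large flanged connector flange down (11 degrees) on the divider inside the box; all at rest (x of plug in the frame of kit_box between -0.06 and 0.06 m and y of plug in the frame of kit_box between 0.012 and 0.078 m and z of plug in the frame of kit_box between -0.002 and 0.014 m and angle between plug's own z axis and vertical below 0.3 rad and x of divider in the frame of kit_box between -0.02 and 0.02 m and y of divider in the frame of kit_box between -0.02 and 0.02 m and z of divider in the frame of kit_box between 0.042 and 0.055 m and angle between divider's own z axis and vertical below 0.1 rad and angle between the x axis of divider and the x axis of kit_box, either way round below 0.35 rad and z of receptacle in the frame of divider between 0.001 and 0.01 m and x of receptacle in the frame of kit_box between -0.07 and 0.07 m and y of receptacle in the frame of kit_box between -0.09 and 0.09 m and z of receptacle in the frame of kit_box between 0.043 and 0.062 m and angle between receptacle's own z axis and vertical below 0.2 rad and linear speed of each of plug, divider, receptacle below 0.02 m/s); the robot touches nothing.
It also fails if it takes over 72 s, if anything falls off the work surface, if the arm or the gripper's body presses on something with over 40 N, if the wrist force passes 120 N, or if a joint passes its speed limit or range.

## Working session

There is one attempt and no reset: what is moved stays moved. The work goes in short steps, Python scripts to look and compute and a tool call to move; the robot and the scene stay as the last step left them, time stands still between calls to the robot, and variables do not carry over. Pictures are saved under pics/ and viewed, at most 10 in all, crops included, and the job is handed in when it is done.

Besides the shell and the picture viewer there is one more tool, called as name(argument=value, ...) on one line, values as JSON. carry_out: Moves the arm, as the interface text tells. Its arguments: {"type":"object","properties":{"rows":{"type":"array"},"force":{"type":"number"}},"required":["rows"]}

```bash
mkdir -p pics; ls; python3 - <<'E'
from cell import r,eyes,nets
import cv2,numpy as np
for c in("side","top"):
    im=eyes.capture(c); cv2.imwrite(f"pics/{c}0.png",im)
    i=eyes.camera_info(c); print(c,{k:np.round(v,4).tolist() for k,v in i.items()})
    for t in("kit_box","plug","divider","receptacle"):
        print(t,[(d["conf"],d["extent"]) for d in nets.look_for(t,c)][:5])
print(r.sense(),r.pinch_z)
E
```

```text
pics
side {'fx': 545.1654, 'fy': 545.1654, 'cx': 283.1122, 'cy': 212.7735, 'R': [[0.9838, -0.1789, 0.0131], [-0.1184, -0.7024, -0.7018], [0.1347, 0.6889, -0.7122]], 't': [-0.5658, 0.0847, 1.3137]}
kit_box [(0.68, [194.5, 96.0, 80.0, 75.7])]
plug [(0.79, [296.6, 181.5, 15.2, 21.5]), (0.76, [307.7, 165.1, 14.3, 13.6]), (0.68, [281.0, 165.6, 12.5, 13.7]), (0.66, [267.3, 176.8, 11.2, 21.6]), (0.54, [324.9, 173.4, 10.3, 20.3])]
divider [(0.85, [229.6, 288.6, 75.3, 82.4])]
receptacle [(0.77, [231.8, 196.0, 22.8, 18.0])]
top {'fx': 409.0099, 'fy': 409.0099, 'cx': 285.1898, 'cy': 206.9042, 'R': [[-0.0203, -0.9995, 0.0258], [-0.9868, 0.0159, -0.1611], [0.1606, -0.0287, -0.9866]], 't': [0.0014, 0.5902, 0.7613]}
kit_box [(0.81, [35.6, 206.5, 141.4, 119.5])]
plug [(0.81, [218.6, 210.2, 19.1, 20.1]), (0.73, [191.8, 191.6, 20.7, 19.3]), (0.66, [238.2, 250.5, 28.3, 30.3]), (0.59, [194.7, 151.7, 24.6, 21.1]), (0.51, [232.8, 176.0, 18.3, 21.1])]
divider [(0.91, [387.1, 223.8, 91.0, 75.5])]
receptacle [(0.91, [239.5, 248.2, 29.3, 32.5])]
{'time_s': 0.5, 'joint_pos': array([-66.55517175,  19.03689983,  -3.70632289,  83.65740416,
         1.23679107,  77.34097841,  -5.0731786 ]), 'joint_velocities': array([ 0.05692054, -0.12471498, -0.0115589 , -0.01819952, -0.10169157,
       -0.07194136, -0.03393174]), 'joint_torque': array([-7.97582015e-04, -6.24749422e+01,  4.87802108e-02, -3.91559565e+01,
        1.64477929e-02,  2.42798153e-03, -1.76333026e-05]), 'eef_pos': array([0.26156036, 0.5676792 , 0.1947035 ]), 'tcp_rot': array([ 1.79995607e+02, -1.81598577e-03,  1.55257118e+02]), 'wrist_force': array([-0.52688512,  0.0425115 , -0.71228859]), 'ft_torque': array([-0.00416907,  0.0119805 ,  0.03081405]), 'finger_force': 0.0, 'gripper_width': 0.08533095623360638} 0.0187
```

View pics/top0.png

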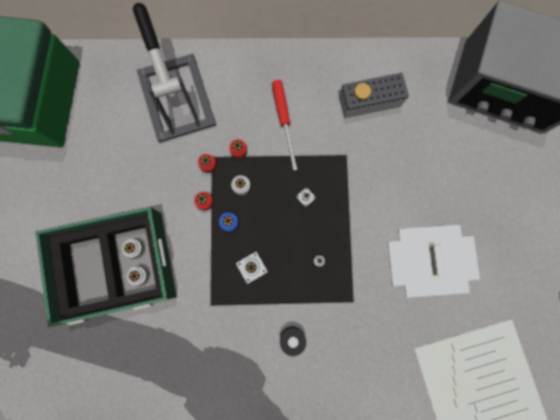

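View pics/side0.png

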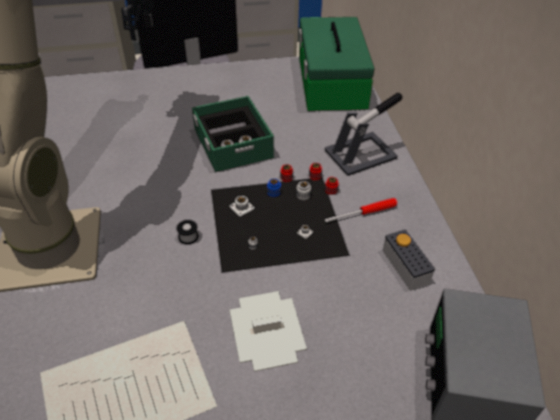

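```bash
cat > h.py <<'E'
from cell import r,eyes,nets
import cv2,numpy as np
from scipy.spatial.transform import Rotation as Ro
def ray(c,px,z):
    i=eyes.camera_info(c);R=np.array(i["R"]);t=np.array(i["t"])
    d=R.T@np.array([(px[0]-i["cx"])/i["fx"],(px[1]-i["cy"])/i["fy"],1]);o=-R.T@t
    return o+d*(z-o[2])/d[2]
def proj(c,X):
    i=eyes.camera_info(c);p=np.array(i["R"])@np.asarray(X,float)+np.array(i["t"])
    return np.array([i["fx"]*p[0]/p[2]+i["cx"],i["fy"]*p[1]/p[2]+i["cy"]])
def goto(xyz,yaw):
    "shift (mm, tool axes) and rotvec to a tool-down pose"
    s=r.sense();A=Ro.from_euler("xyz",s["tcp_rot"],degrees=True);B=Ro.from_euler("xyz",[180,0,yaw],degrees=True)
    print("shift",np.round(A.inv().apply(np.array(xyz)-s["eef_pos"])*1000,1),"turn",np.round((A.inv()*B).as_rotvec(),3),"t",round(s["time_s"],2),"j",np.round(s["joint_pos"]))
E
python3 - <<'E'
from h import *
T=cv2.imread("pics/top0.png");S=cv2.imread("pics/side0.png")
c=np.zeros((600,800,3),np.uint8)
def put(I,x,y,w,h,k,X,Y):
    c[Y:Y+h*k,X:X+w*k]=cv2.resize(I[y:y+h,x:x+w],None,fx=k,fy=k,interpolation=cv2.INTER_CUBIC)
put(T,30,200,150,130,3,0,0); put(T,380,215,110,95,3,455,0)
put(T,215,160,50,50,4,0,395);put(T,226,242,50,50,4,205,395)
put(S,280,165,48,50,4,410,395);put(S,218,183,48,50,4,605,395)
cv2.imwrite("pics/mos.png",c)
hsv=cv2.cvtColor(T,cv2.COLOR_BGR2HSV)
def blob(I,x,y,w,h,th):
    g=cv2.cvtColor(I[y:y+h,x:x+w],cv2.COLOR_BGR2GRAY);m=(g>th).astype(np.uint8)
    n,l,st,ce=cv2.connectedComponentsWithStats(m);k=1+np.argmax(st[1:,4]);m=(l==k).astype(np.uint8)
    q=cv2.findContours(m,0,2)[0][0];return cv2.minAreaRect(q),cv2.boundingRect(q),ce[k]+[x,y],(x,y)
for n,c_,I,a,z in(("div","top",T,(380,215,105,95,185),.004),("div","side",S,(222,280,95,100,190),.004),("plug","top",T,(222,170,36,30,90),.03),("rec","top",T,(230,245,44,44,90),.005)):
    R,b,ce,o=blob(I,*a); bx=cv2.boxPoints(R)+np.array(o)
    print(n,c_,ce.round(1),R[1],np.round(bx,1).tolist(),"->",ray(c_,R[0]+np.array(o),z).round(4),[ray(c_,p,z)[:2].round(4).tolist() for p in bx])
E
```

```text
div top [433.5 260.8] (68.02980041503906, 86.66704559326172) [[387.8, 229.8], [474.2, 223.1], [479.5, 291.0], [393.0, 297.6]] -> [ 0.4806 -0.3146  0.004 ] [[0.5456, -0.2233], [0.5564, -0.4067], [0.4168, -0.4042], [0.4074, -0.2255]]
div side [266.7 330.4] (70.9940414428711, 65.30667114257812) [[228.6, 301.1], [292.7, 288.3], [306.6, 357.9], [242.5, 370.7]] -> [ 0.4839 -0.3176  0.004 ] [[0.4105, -0.2309], [0.557, -0.2205], [0.5515, -0.3974], [0.4193, -0.4033]]
plug top [240.2 184.4] (18.0, 18.0) [[231.0, 175.0], [249.0, 175.0], [249.0, 193.0], [231.0, 193.0]] -> [0.6417 0.0812 0.03  ] [[0.6608, 0.0995], [0.6603, 0.0628], [0.6228, 0.063], [0.6233, 0.0994]]
rec top [251.3 267.3] (25.055015563964844, 25.055015563964844) [[234.2, 262.6], [256.0, 250.2], [268.4, 271.9], [246.6, 284.4]] -> [0.474  0.0608 0.005 ] [[0.4841, 0.0954], [0.5084, 0.0511], [0.464, 0.0263], [0.4401, 0.0704]]
```

View pics/mos.png

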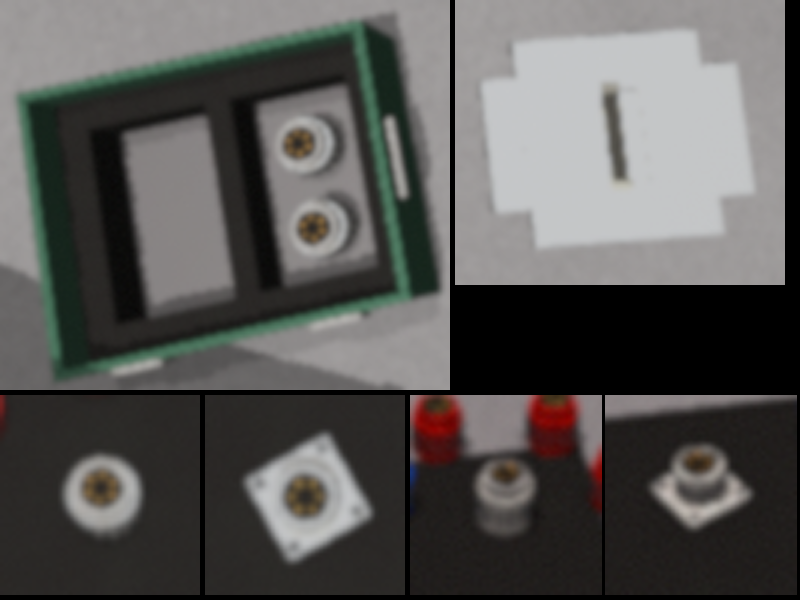

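In the top view the plug candidates are the large bare metal one (240,184), the small one (319,261), blue (228,221), reds (238,148), (206,162) and (203,200), and a black disc (292,340); I choose (240,184). The receptacle candidates are the large one (251,267) and the small one (306,197); I choose (251,267). The crops confirm both, and the divider's rib is at (434,260). The box's empty cavity is the left one, at about (88,272).

```bash
python3 - <<'E'
from h import *
from scipy.optimize import least_squares as LS
def fit(M,P,cs,p0,off=False):
    def f(p):
        c,s=np.cos(p[2]),np.sin(p[2])
        return np.concatenate([proj(k,[p[0]+c*m[0]-s*m[1],p[1]+s*m[0]+c*m[1],m[2]])-q for m,q,k in zip(M,P,cs)])
    o=LS(f,p0);return o.x[:2].round(4),np.degrees(o.x[2]).round(2),"rms px",np.sqrt(np.mean(o.fun**2)).round(2)
D=np.array([(70,65),(70,-65),(45,-65),(45,-90),(-45,-90),(-45,-65),(-70,-65),(-70,65),(-45,65),(-45,90),(45,90),(45,65)])/1000
D=np.c_[D,np.full(12,.004)]
P=np.array([(513,42),(697,30),(701,65),(738,64),(755,193),(719,197),(723,235),(537,248),(532,211),(496,213),(481,80),(517,77)])-[455,0]
print("div",fit(D,P/3+[380,215],["top"]*12,[.48,-.31,0]))
B=np.array([(88.5,107,80),(88.5,-107,80),(-88.5,-107,80),(-88.5,107,80)])/1000
Q=np.array([(18,95),(363,22),(410,297),(55,377)])/3+[30,200]
print("box top",fit(B,Q,["top"]*4,[.45,.4,.1]))
# side: outer rim corners by green mask hull
S=cv2.imread("pics/side0.png");h=cv2.cvtColor(S,cv2.COLOR_BGR2HSV)[90:175,185:280]
m=((h[...,0]>55)&(h[...,0]<95)&(h[...,1]>70)).astype(np.uint8)
q=max(cv2.findContours(m,0,2)[0],key=cv2.contourArea);hull=cv2.approxPolyDP(cv2.convexHull(q),2.5,True)[:,0]+[185,90]
print("side hull",hull.tolist())
x,yw,_=fit(B,Q,["top"]*4,[.45,.4,.1])
yw=np.radians(yw);R=np.array([[np.cos(yw),-np.sin(yw)],[np.sin(yw),np.cos(yw)]])
for b in B: print("pred side rim",proj("side",[*(x+R@b[:2]),.08]).round(1))
print("plug pred side top",proj("side",[.6417,.0812,.038]).round(1), "cavity",(x+R@[0,.045]).round(4))
# plug/receptacle top-face circle from nets & centres of gold insert
print("plug top insert",ray("top",(215+99/4,160+(487-395)/4),.038).round(4),"side",ray("side",(280+(508-410)/4,165+(472-395)/4),.038).round(4))
print("rec insert",ray("top",(226+(305-205)/4,242+(496-395)/4),.028).round(4),"side",ray("side",(218+(699-605)/4,183+(464-395)/4),.028).round(4))
goto([.64,.08,.12],90+np.degrees(yw))
E
```

```text
div (array([ 0.4799, -0.3157]), np.float64(2.7), 'rms px', np.float64(0.23))
box top (array([0.4825, 0.332 ]), np.float64(11.42), 'rms px', np.float64(0.85))
side hull [[247, 97], [272, 135], [272, 156], [216, 170], [197, 133], [193, 108]]Traceback (most recent call last):
  File "<stdin>", line 20, in <module>
ValueError: too many values to unpack (expected 3)
```

```bash
python3 - <<'E'
from h import *
B=np.array([(88.5,107,80),(88.5,-107,80),(-88.5,-107,80),(-88.5,107,80)])/1000
x=np.array([.4825,.332]);yw=np.radians(11.42);R=np.array([[np.cos(yw),-np.sin(yw)],[np.sin(yw),np.cos(yw)]])
for b in B: print("pred side rim",proj("side",[*(x+R@b[:2]),.08]).round(1))
print("cavity",(x+R@[0,.045]).round(4))
print("plug top insert",ray("top",(215+99/4,160+(487-395)/4),.038).round(4),"side",ray("side",(280+(508-410)/4,165+(472-395)/4),.038).round(4))
print("rec insert",ray("top",(226+(305-205)/4,242+(496-395)/4),.028).round(4),"side",ray("side",(218+(699-605)/4,183+(464-395)/4),.028).round(4))
goto([.64,.08,.12],101)
E
```

```text
pred side rim [247.7  94.9]
pred side rim [273.1 135.6]
pred side rim [211.3 149.9]
pred side rim [190.4 106.8]
cavity [0.4736 0.3761]
plug top insert [0.642 0.081 0.038] side [0.6462 0.0802 0.038 ]
rec insert [0.4737 0.0601 0.028 ] side [0.4769 0.058  0.028 ]
shift [-547.8 -284.5   74.7] turn [ 0.    -0.     0.947] t 0.5 j [-67.  19.  -4.  84.   1.  77.  -5.]
```

carry_out(rows=[[-545,-285,20,0,0,0.947,60],[-545,-285,20,0,0,0.947,60],[-545,-285,20,0,0,0.947,60],[-545,-285,20,0,0,0.947,60],[-545,-285,20,0,0,0.947,60],[-545,-285,20,0,0,0.947,60],[-545,-285,20,0,0,0.947,60],[-545,-285,20,0,0,0.947,60],[-545,-285,20,0,0,0.947,60],[-545,-285,20,0,0,0.947,60],[-545,-285,20,0,0,0.947,60],[-545,-285,20,0,0,0.947,60]])

```text
time_s: 1.5
eef_pos: [0.5678, 0.1703, 0.1787]
tcp_rot: [180.0, -0.0, 101.0]
wrist_force: [0.8, 0.4, -0.8]
gripper_width: 0.06
finger_force: 0.0
```

carry_out(rows=[[0,0,0,0,0,0,60],[0,0,0,0,0,0,60]])

```text
time_s: 1.67
eef_pos: [0.5681, 0.1689, 0.1783]
tcp_rot: [180.0, 0.1, 100.7]
wrist_force: [0.0, 1.1, 0.1]
gripper_width: 0.0602
finger_force: 0.0
```

```bash
python3 -c "
from h import *
print(r.sense()['eef_pos'],r.sense()['tcp_rot']);goto([.643,.081,.09],101)"
```

```text
[0.56809883 0.1688867  0.1783212 ] [1.79996456e+02 5.60721839e-02 1.00701546e+02]
shift [-100.2   57.3   88.4] turn [ 0.     0.001 -0.005] t 1.67 j [-37.  16.  19.  91.  -5.  74.  -6.]
```

carry_out(rows=[[-100,57,88,0,0,0,60],[-100,57,88,0,0,0,60],[-100,57,88,0,0,0,60],[-100,57,88,0,0,0,60],[-100,57,88,0,0,0,60],[-100,57,88,0,0,0,60],[-100,57,88,0,0,0,60]])

```text
time_s: 2.25
eef_pos: [0.6417, 0.087, 0.0911]
tcp_rot: [180.0, -0.1, 101.1]
wrist_force: [-0.1, -0.2, 0.2]
gripper_width: 0.0598
finger_force: 0.0
```

```bash
python3 - <<'E'
from h import *
S=eyes.capture("side");T=eyes.capture("top");s=r.sense()
goto([.643,.081,.005],101)
p=proj("side",[.643,.081,.02]);q=proj("top",[.643,.081,.02])
c=np.hstack([cv2.resize(I[int(v[1])-45:int(v[1])+35,int(v[0])-40:int(v[0])+40],None,fx=5,fy=5,interpolation=2) for I,v in((S,p),(T,q))])
cv2.imwrite("pics/p1.png",c)
E
```

```text
shift [-6.3 -0.2 86.6] turn [ 0.002 -0.001  0.003] t 2.35 j [-28.  27.  21.  88. -10.  67.   7.]
```

View pics/p1.png

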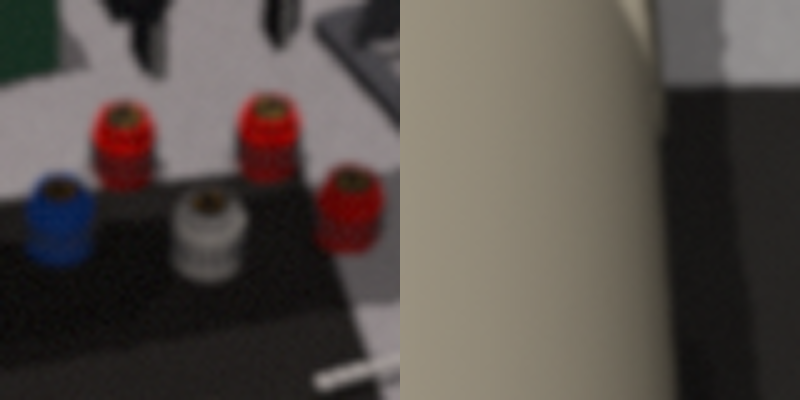

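The fingers (left crop, about 145 and 280 across) straddle the bare plug at (209,240). I'm descending.

carry_out(rows=[[-6,0,20,0,0,0,60],[-6,0,50,0,0,0,60],[-6,0,75,0,0,0,60],[-6,0,86,0,0,0,60],[-6,0,86,0,0,0,60],[-6,0,86,0,0,0,60],[-6,0,86,0,0,0,30],[-6,0,86,0,0,0,30],[-6,0,86,0,0,0,30],[-6,0,86,0,0,0,30],[-6,0,86,0,0,0,30],[-6,0,86,0,0,0,30]], force=40)

```text
time_s: 3.35
eef_pos: [0.6431, 0.0789, 0.0047]
tcp_rot: [180.0, -0.0, 101.0]
wrist_force: [-0.5, -0.7, 0.3]
gripper_width: 0.0298
finger_force: 0.0
```

carry_out(rows=[[0,0,0,0,0,0,30],[0,0,0,0,0,0,30],[0,0,0,0,0,0,30],[0,0,-30,0,0,0,30],[0,0,-70,0,0,0,30],[0,0,-110,0,0,0,30],[0,0,-150,0,0,0,30],[0,0,-150,0,0,0,30],[0,0,-150,0,0,0,30]])

```text
time_s: 4.1
eef_pos: [0.6446, 0.079, 0.1574]
tcp_rot: [179.7, -0.0, 101.0]
wrist_force: [-0.2, -0.9, -0.5]
gripper_width: 0.0303
finger_force: 0.0
```

```bash
python3 -c "
from h import *
goto([.4736,.3761,.155],101.4)"
```

```text
shift [ 324.3 -111.2    1.9] turn [ 0.005 -0.    -0.007] t 4.1 j [-28.  24.  22.  84.  -9.  74.   6.]
```

```bash
python3 - <<'E'
from h import *
S=eyes.capture("side");T=eyes.capture("top")
p=proj("side",[.643,.081,.08]);
c=cv2.resize(S[int(p[1])-60:int(p[1])+60,int(p[0])-80:int(p[0])+80],None,fx=5,fy=5,interpolation=2)
cv2.imwrite("pics/p2.png",c);print(p)
E
```

```text
[303.87944599 172.0841099 ]
```

View pics/p2.png

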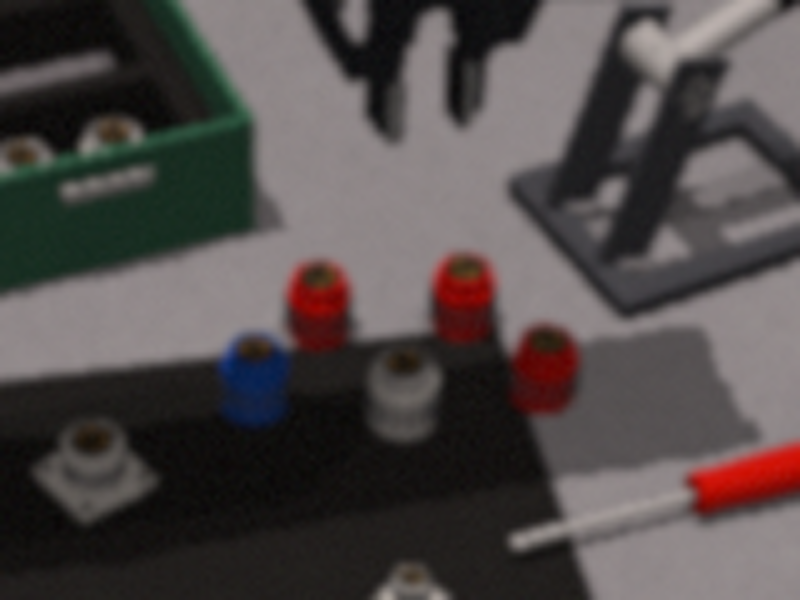

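The plug is still on the bench at (304,190); the fingers closed on nothing. I'm checking the tip pixels, about (301,140) and (315,137), against the reported TCP.

```bash
python3 - <<'E'
from h import *
s=r.sense();e=s["eef_pos"];Rm=Ro.from_euler("xyz",s["tcp_rot"],degrees=True)
for v in([0,0,0],[0,.017,0],[0,-.017,0],[0,.017,-.013],[0,-.017,-.013]): print(v,proj("side",e+Rm.apply(v)).round(1))
S=eyes.capture("side")
# plug location again from both cams, by net and per-assumed height
for c in("side",):
  for d in nets.look_for("plug",c): print(d["conf"],d["extent"],ray(c,(d["extent"][0]+d["extent"][2]/2,d["extent"][1]+d["extent"][3]),0).round(3))
print("bench-level plug bottom", proj("side",[.642,.081,0]),proj("side",[.642,.081,.038]))
E
```

```text
[0, 0, 0] [305.1 150.1]
[0, 0.017, 0] [311.4 148.6]
[0, -0.017, 0] [298.7 151.6]
[0, 0.017, -0.013] [311.7 144.5]
[0, -0.017, -0.013] [298.9 147.5]
0.73 [295.2, 179.4, 14.7, 23.5] [0.636 0.05  0.   ]
0.71 [268.2, 179.3, 10.9, 20.5] [0.563 0.075 0.   ]
0.69 [323.1, 175.7, 14.7, 18.2] [0.717 0.072 0.   ]
0.61 [279.7, 165.4, 15.0, 15.2] [0.613 0.143 0.   ]
0.54 [306.5, 162.0, 17.4, 18.7] [0.688 0.13  0.   ]
bench-level plug bottom [302.30943201 194.73976516] [302.86222719 184.22323597]
```

carry_out(rows=[[0,0,0,0,0,0,60],[0,0,20,0,0,0,60],[0,0,50,0,0,0,60],[0,0,90,0,0,0,60],[0,0,125,0,0,0,60],[0,0,145,0,0,0,60],[0,0,152,0,0,0,60],[0,0,152,0,0,0,60],[0,0,152,0,0,0,60]])

```text
time_s: 5.05
eef_pos: [0.6435, 0.0788, 0.0032]
tcp_rot: [180.0, 0.0, 101.0]
wrist_force: [0.5, 0.2, 0.4]
gripper_width: 0.0598
finger_force: 0.0
```

```bash
python3 - <<'E'
from h import *
S=eyes.capture("side");s=r.sense();e=s["eef_pos"];print(e)
Rm=Ro.from_euler("xyz",s["tcp_rot"],degrees=True)
for v in([0,.03,-.008],[0,-.03,-.008]): print(v,proj("side",e+Rm.apply(v)).round(1))
cv2.imwrite("pics/p3.png",cv2.resize(S[130:220,244:364],None,fx=6,fy=6,interpolation=2))
E
```

```text
[0.64418524 0.07888296 0.00406042]
[0, 0.03, -0.008] [313.8 189.2]
[0, -0.03, -0.008] [293.  194.6]
```

View pics/p3.png

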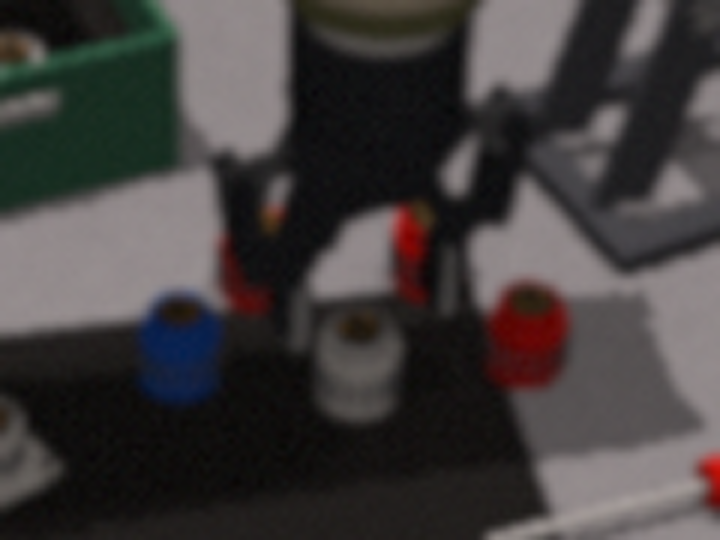

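The left and right tips are at about (293,187) and (318,181), 7 px above their predicted positions, so there is a constant offset in height or y. I'll move to where both cameras see the gripper and triangulate.

carry_out(rows=[[0,0,-40,0,0,0,60],[0,0,-80,0,0,0,60],[0,0,-120,0,0,0,40],[0,0,-150,0,0,0,40],[40,-15,-150,0,0,0,40],[80,-30,-150,0,0,0,40],[120,-45,-150,0,0,0,40],[160,-60,-150,0,0,0,40],[200,-75,-150,0,0,0,40],[230,-85,-150,0,0,0,40],[230,-85,-150,0,0,0,40],[230,-85,-150,0,0,0,40]])

```text
time_s: 6.1
eef_pos: [0.515, 0.2914, 0.1546]
tcp_rot: [179.8, -0.1, 101.3]
wrist_force: [0.6, -0.1, 0.9]
gripper_width: 0.0399
finger_force: 0.0
```

```bash
python3 - <<'E'
from h import *
s=r.sense();e=s["eef_pos"];print(e)
S=eyes.capture("side");T=eyes.capture("top");s=r.sense();e=s["eef_pos"];print(e)
Rm=Ro.from_euler("xyz",s["tcp_rot"],degrees=True);L=[]
for c,I in(("side",S),("top",T)):
    p=proj(c,e).round(0).astype(int);x,y=max(p[0]-40,0),max(p[1]-50,0);print(c,"crop",x,y,[proj(c,e+Rm.apply(v)).round(1) for v in([0,.02,-.005],[0,-.02,-.005])])
    w=np.zeros((100,80,3),np.uint8);k=I[y:y+100,x:x+80];w[:k.shape[0],:k.shape[1]]=k;L.append(cv2.resize(w,None,fx=5,fy=5,interpolation=2))
cv2.imwrite("pics/p4.png",np.clip(np.hstack(L).astype(float)*1.4,0,255))
E
```

```text
[0.51495468 0.29135759 0.15455395]
[0.51679694 0.28777399 0.15407135]
side crop 204 57 [array([250.5, 103.5]), array([236.4, 106.5])]
top crop 70 193 [array([107.2, 230.8]), array([110.7, 254.4])][ WARN:0@2.303] global loadsave.cpp:1063 imwrite_ Unsupported depth image for selected encoder is fallbacked to CV_8U.
```

View pics/p4.png

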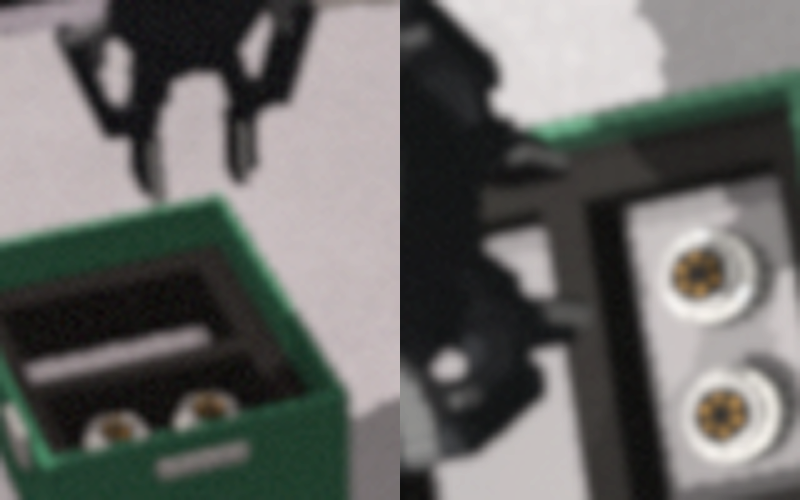

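```bash
python3 - <<'E'
from h import *
def P(c):
    i=eyes.camera_info(c);K=np.array([[i["fx"],0,i["cx"]],[0,i["fy"],i["cy"]],[0,0,1]]);return K@np.c_[i["R"],i["t"]]
a=np.array([[235.,96],[252,93]]).T;b=np.array([[107.,256],[103.6,226]]).T
X=cv2.triangulatePoints(P("side"),P("top"),a,b);X=(X[:3]/X[3]).T;print(X.round(4),X.mean(0).round(4),r.sense()["eef_pos"])
for k in range(2): print(proj("side",X[k]),proj("top",X[k]))
E
```

```text
[[0.4937 0.2739 0.1988]
 [0.5401 0.2818 0.1982]] [0.5169 0.2779 0.1985] [0.51679694 0.28777399 0.15407135]
[234.77143195  96.01902631] [107.03532221 255.3201804 ]
[251.93532219  93.00957098] [103.60771478 225.80579169]
```

Left crop: tips at side (235,96) and (252,93). Right crop: top (107,256) and (104,226). Triangulated, the fingertips are about 35–40 mm above the reported TCP, so the first grasp closed over the plug. I'll go back and descend further, watching the force.

carry_out(rows=[[-40,15,0,0,0,0,60],[-80,30,0,0,0,0,60],[-120,45,0,0,0,0,60],[-160,60,0,0,0,0,60],[-200,75,0,0,0,0,60],[-227,85,0,0,0,0,60],[-227,85,30,0,0,0,60],[-227,85,70,0,0,0,60],[-227,85,110,0,0,0,60],[-227,85,140,0,0,0,60],[-227,85,150,0,0,0,60],[-227,85,150,0,0,0,60]])

```text
time_s: 7.2
eef_pos: [0.6411, 0.0798, 0.0005]
tcp_rot: [-179.8, 0.0, 100.9]
wrist_force: [-0.9, 0.1, 0.6]
gripper_width: 0.06
finger_force: 0.0
```

carry_out(rows=[[0,0,2,0,0,0,60],[0,0,4,0,0,0,60],[0,0,6,0,0,0,60],[0,0,6,0,0,0,60],[0,0,6,0,0,0,60]])

```text
time_s: 7.62
eef_pos: [0.643, 0.0819, -0.0025]
tcp_rot: [179.9, -0.0, 101.0]
wrist_force: [0.2, -0.7, 0.5]
gripper_width: 0.0603
finger_force: 0.0
```

carry_out(rows=[[0,0,2,0,0,0,60],[0,0,4,0,0,0,60],[0,0,6,0,0,0,60],[0,0,8,0,0,0,60],[0,0,10,0,0,0,60],[0,0,10,0,0,0,60]])

```text
time_s: 8.12
eef_pos: [0.6421, 0.0817, -0.0142]
tcp_rot: [-180.0, -0.0, 101.0]
wrist_force: [0.2, 0.6, -0.1]
gripper_width: 0.0598
finger_force: 0.0
```

carry_out(rows=[[0,0,2,0,0,0,60],[0,0,4,0,0,0,60],[0,0,5,0,0,0,60],[0,0,5,0,0,0,60]])

```text
time_s: 8.45
eef_pos: [0.6422, 0.0818, -0.0189]
tcp_rot: [-180.0, -0.0, 101.0]
wrist_force: [-0.0, 0.3, -0.1]
gripper_width: 0.0598
finger_force: 0.0
```

```bash
python3 - <<'E'
from h import *
S=eyes.capture("side")
cv2.imwrite("pics/p5.png",np.clip(cv2.resize(S[150:215,264:344],None,fx=9,fy=9,interpolation=2)*1.5,0,255).astype(np.uint8))
E
```

```text
(no output)
```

View pics/p5.png

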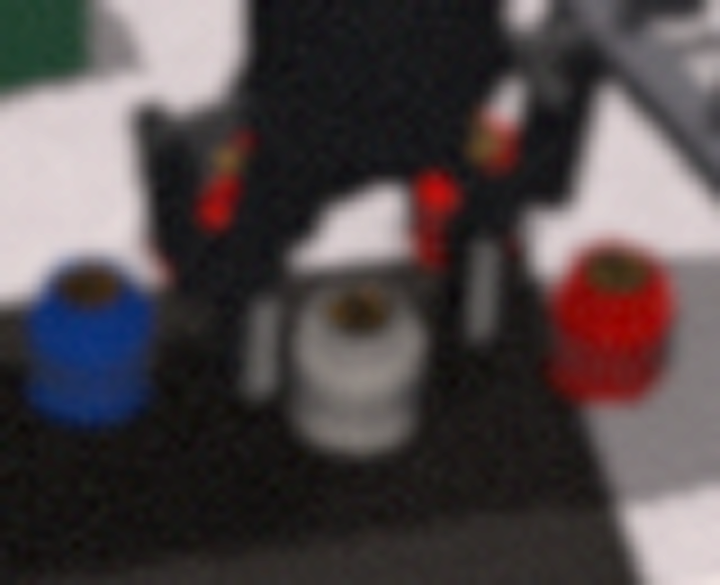

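carry_out(rows=[[2,-3,2,0,0,0,60],[4,-3,4,0,0,0,60],[4,-3,6,0,0,0,60],[4,-3,8,0,0,0,60],[4,-3,8,0,0,0,60]])

```text
time_s: 8.92
eef_pos: [0.6384, 0.0852, -0.0271]
tcp_rot: [-180.0, -0.0, 101.0]
wrist_force: [-1.1, 0.5, 0.6]
gripper_width: 0.0599
finger_force: 0.0
```

carry_out(rows=[[0,0,1,0,0,0,60],[0,0,2,0,0,0,60],[0,0,3,0,0,0,60],[0,0,4,0,0,0,60],[0,0,4,0,0,0,60]])

```text
time_s: 9.33
eef_pos: [0.6386, 0.0851, -0.0308]
tcp_rot: [-180.0, -0.0, 101.0]
wrist_force: [-0.5, 0.6, -0.1]
gripper_width: 0.0598
finger_force: 0.0
```

carry_out(rows=[[0,0,0,0,0,0,25],[0,0,0,0,0,0,25],[0,0,0,0,0,0,25],[0,0,0,0,0,0,25],[0,0,0,0,0,0,25],[0,0,0,0,0,0,25],[0,0,0,0,0,0,25]], force=30)

```text
time_s: 9.92
eef_pos: [0.639, 0.0852, -0.0303]
tcp_rot: [180.0, -0.0, 101.0]
wrist_force: [-0.4, 0.5, 3.0]
gripper_width: 0.0351
finger_force: 30.1
```

carry_out(rows=[[0,0,-5,0,0,0,25],[0,0,-20,0,0,0,25],[0,0,-50,0,0,0,25],[0,0,-85,0,0,0,25],[0,0,-120,0,0,0,25],[0,0,-140,0,0,0,25],[0,0,-140,0,0,0,25]], force=60)

```text
time_s: 10.5
eef_pos: [0.6412, 0.0853, 0.1149]
tcp_rot: [179.6, -0.0, 101.0]
wrist_force: [0.3, 0.6, -1.2]
gripper_width: 0.0343
finger_force: 59.8
```

```bash
python3 - <<'E'
from h import *
S=eyes.capture("side");s=r.sense();print(s["eef_pos"])
p=proj("side",s["eef_pos"]+[0,0,.03]);x,y=int(p[0])-40,int(p[1])-40;print(x,y)
cv2.imwrite("pics/p6.png",np.clip(cv2.resize(S[y:y+80,x:x+80],None,fx=7,fy=7,interpolation=2)*1.5,0,255).astype(np.uint8))
goto([.4736,.3761,.11],101.4)
E
```

```text
[0.63996073 0.08529265 0.11203864]
263 112
shift [ 317.2 -107.8    1.8] turn [ 0.004 -0.    -0.007] t 10.55 j [-28.  25.  22.  88. -10.  69.   6.]
```

View pics/p6.png

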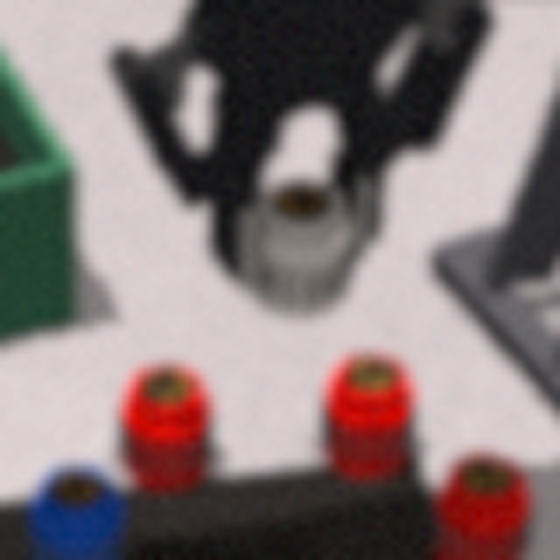

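The plug is held upright at crop (297,245), its bottom about 30 mm above the reported TCP. I'm carrying it to the cavity.

carry_out(rows=[[40,-14,0,0,0,-0.007,25],[80,-28,0,0,0,-0.007,25],[120,-42,0,0,0,-0.007,25],[160,-56,0,0,0,-0.007,25],[200,-70,0,0,0,-0.007,25],[240,-84,0,0,0,-0.007,25],[280,-98,0,0,0,-0.007,25],[310,-108,0,0,0,-0.007,25],[322,-111,0,0,0,-0.007,25],[322,-111,0,0,0,-0.007,25],[322,-111,0,0,0,-0.007,25],[322,-111,0,0,0,-0.007,25]])

```text
time_s: 11.55
eef_pos: [0.4689, 0.3782, 0.1086]
tcp_rot: [-179.9, 0.1, 101.3]
wrist_force: [0.2, 0.1, -1.1]
gripper_width: 0.0342
finger_force: 60.0
```

```bash
python3 - <<'E'
from h import *
S=eyes.capture("side");T=eyes.capture("top");s=r.sense();e=s["eef_pos"];print(e)
goto([.470,.380,-.023],101.4)
L=[]
for c,I in(("side",S),("top",T)):
    p=proj(c,[.48,.35,.08]).astype(int);x,y=max(p[0]-50,0),max(p[1]-75,0);print(c,x,y,"pred plug top",proj(c,e+[.0036,-.0039,.068]).round(1))
    L.append(cv2.resize(I[y:y+125,x:x+100],None,fx=4,fy=4,interpolation=2))
cv2.imwrite("pics/p7.png",np.clip(np.hstack(L)*1.4,0,255).astype(np.uint8))
for c in("side","top"): print(c,[(d["conf"],d["extent"]) for d in nets.look_for("plug",c)])
E
```

```text
[0.46929802 0.37815433 0.10907831]
shift [  1.8   1.1 132.1] turn [-0.     0.001 -0.003] t 11.65 j [-55.  20.  14.  94.  -5.  67. -28.]
side 178 42 pred plug top [223.4  83.3]
top 40 191 pred plug top [ 48.2 270.3]
side [(0.75, [269.1, 179.7, 11.5, 18.6]), (0.68, [306.9, 160.5, 16.3, 18.9]), (0.66, [279.1, 164.7, 14.8, 14.9]), (0.59, [217.2, 80.7, 14.5, 20.1]), (0.51, [325.7, 176.2, 10.9, 20.7])]
top [(0.8, [40.4, 262.3, 31.7, 20.0]), (0.78, [218.7, 211.1, 19.8, 20.4]), (0.71, [228.8, 139.1, 23.4, 21.0]), (0.71, [194.1, 192.9, 19.6, 16.3]), (0.64, [195.0, 154.3, 21.2, 18.1])]
```

View pics/p7.png

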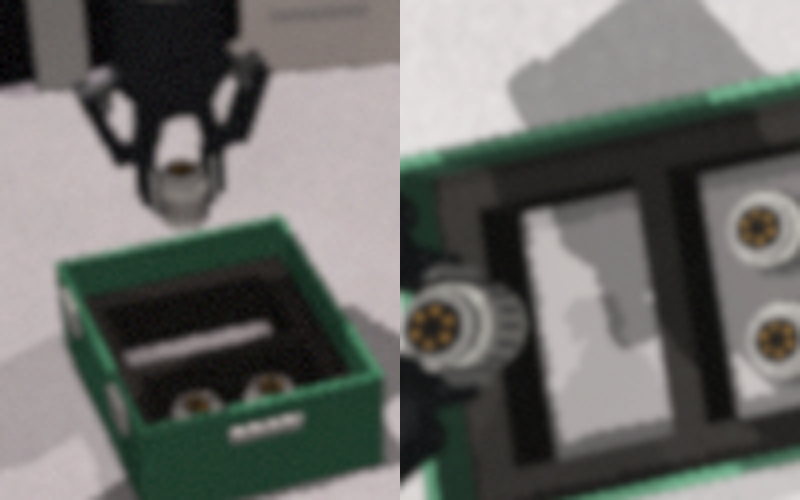

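The plug sits where predicted: side (223,84) and top (48,272), with the insert within 2 px. I'm lowering it into the empty cavity.

carry_out(rows=[[2,1,25,0,0,0,25],[2,1,50,0,0,0,25],[2,1,75,0,0,0,25],[2,1,100,0,0,0,25],[2,1,115,0,0,0,25],[2,1,122,0,0,0,25],[2,1,127,0,0,0,25],[2,1,127,0,0,0,25],[2,1,127,0,0,0,25]])

```text
time_s: 12.5
eef_pos: [0.4696, 0.3825, -0.0166]
tcp_rot: [179.9, -0.0, 101.4]
wrist_force: [-0.5, -0.1, -1.0]
gripper_width: 0.0339
finger_force: 60.0
```

carry_out(rows=[[0,0,1,0,0,0,25],[0,0,2,0,0,0,25],[0,0,3,0,0,0,25],[0,0,3,0,0,0,25]])

```text
time_s: 12.83
eef_pos: [0.469, 0.3823, -0.0203]
tcp_rot: [180.0, -0.0, 101.4]
wrist_force: [0.1, -1.2, -0.9]
gripper_width: 0.034
finger_force: 60.0
```

carry_out(rows=[[0,0,1,0,0,0,25],[0,0,2,0,0,0,25],[0,0,3,0,0,0,25],[0,0,4,0,0,0,25],[0,0,4,0,0,0,25]])

```text
time_s: 13.25
eef_pos: [0.4688, 0.3821, -0.0248]
tcp_rot: [-180.0, 0.0, 101.4]
wrist_force: [1.4, 0.9, -0.9]
gripper_width: 0.0339
finger_force: 60.0
```

carry_out(rows=[[0,0,1,0,0,0,25],[0,0,2,0,0,0,25],[0,0,2,0,0,0,25],[0,0,2,0,0,0,40],[0,0,2,0,0,0,50],[0,0,2,0,0,0,55],[0,0,2,0,0,0,55],[0,0,2,0,0,0,55]])

```text
time_s: 13.92
eef_pos: [0.4689, 0.3822, -0.0266]
tcp_rot: [180.0, -0.0, 101.4]
wrist_force: [-0.0, -0.1, -0.3]
gripper_width: 0.055
finger_force: 0.0
```

carry_out(rows=[[0,0,-10,0,0,0,55],[0,0,-40,0,0,0,55],[0,0,-80,0,0,0,55],[0,0,-120,0,0,0,55],[0,0,-160,0,0,0,55],[0,0,-180,0,0,0,55],[-40,0,-180,0,0,0,40],[-80,0,-180,0,0,0,40],[-120,0,-180,0,0,0,40],[-160,0,-180,0,0,0,40],[-200,0,-180,0,0,0,40],[-200,0,-180,0,0,0,40]])

```text
time_s: 14.92
eef_pos: [0.5107, 0.1768, 0.1548]
tcp_rot: [179.9, 0.1, 100.8]
wrist_force: [0.6, -0.4, -0.7]
gripper_width: 0.0399
finger_force: 0.0
```

```bash
python3 - <<'E'
from h import *
for c in("side","top"):
    I=eyes.capture(c);cv2.imwrite(f"pics/{c}1.png",I)
    print(c,[(d["conf"],d["extent"]) for d in nets.look_for("plug",c)], "pred",proj(c,[.4725,.378,.042]).round(1))
s=r.sense();print(s["eef_pos"],s["tcp_rot"])
# divider: rib at (.48,-.316), yaw 2.7; approach above, closing along y
goto([.476,-.312,.10],180+2.7);goto([.476,-.312,.10],2.7)
E
```

```text
side [(0.74, [323.7, 175.5, 15.2, 18.1]), (0.7, [230.2, 288.7, 75.7, 84.3]), (0.66, [281.3, 165.3, 13.5, 16.5]), (0.65, [267.3, 178.9, 13.9, 18.8]), (0.49, [310.4, 163.2, 12.8, 15.8]), (0.44, [221.1, 118.9, 11.2, 13.6])] pred [226.1 122.5]
top [(0.79, [218.3, 210.1, 18.0, 22.1]), (0.62, [226.0, 140.7, 24.6, 17.4]), (0.59, [192.6, 192.1, 20.1, 16.6]), (0.55, [193.7, 153.2, 24.3, 18.6])] pred [ 84.6 271.1]
[0.5082446  0.1872421  0.15395481] [ 1.79973840e+02 -4.93790626e-02  1.01458007e+02]
shift [-482.9 -130.8   53.5] turn [ 1.000e-03 -0.000e+00 -1.418e+00] t 15.12 j [-43.  10.  21. 101.  -4.  70. -10.]
shift [-482.9 -130.8   53.5] turn [-0.000e+00 -1.000e-03  1.724e+00] t 15.12 j [-43.  10.  21. 101.  -4.  70. -10.]
```

carry_out(rows=[[-483,-131,0,0,0,1.724,60],[-483,-131,0,0,0,1.724,60],[-483,-131,0,0,0,1.724,60],[-483,-131,0,0,0,1.724,60],[-483,-131,0,0,0,1.724,60],[-483,-131,0,0,0,1.724,60],[-483,-131,0,0,0,1.724,60],[-483,-131,0,0,0,1.724,60],[-483,-131,0,0,0,1.724,60],[-483,-131,0,0,0,1.724,60],[-483,-131,0,0,0,1.724,60],[-483,-131,0,0,0,1.724,60]])

```text
time_s: 16.12
eef_pos: [0.4766, -0.313, 0.1537]
tcp_rot: [-180.0, -0.1, 15.3]
wrist_force: [2.4, 0.2, 0.2]
gripper_width: 0.0599
finger_force: 0.0
```

```bash
python3 - <<'E'
from h import *
print(r.sense()["eef_pos"],r.sense()["tcp_rot"]);goto([.476,-.312,.05],2.7)
E
```

```text
[ 0.47657258 -0.31302651  0.15372581] [-1.79997287e+02 -5.15100354e-02  1.53187744e+01]
shift [ -0.4  -1.1 103.7] turn [-0.    -0.001  0.22 ] t 16.12 j [-12.  17.  49.  98. -14.  71. -34.]
```

carry_out(rows=[[0,-1,30,0,0,0.12,60],[0,-1,60,0,0,0.22,60],[0,-1,95,0,0,0.22,60],[0,-1,125,0,0,0.22,60],[0,-1,150,0,0,0.22,60],[0,-1,160,0,0,0.22,60],[0,-1,160,0,0,0.22,60],[0,-1,160,0,0,0.22,60]])

```text
time_s: 16.78
eef_pos: [0.4761, -0.3115, -0.0059]
tcp_rot: [180.0, -0.0, 2.9]
wrist_force: [-0.0, -0.4, 0.4]
gripper_width: 0.06
finger_force: 0.0
```

```bash
python3 - <<'E'
from h import *
S=eyes.capture("side");T=eyes.capture("top");cv2.imwrite("pics/side2.png",S);cv2.imwrite("pics/top2.png",T)
print(r.sense()["eef_pos"],r.sense()["tcp_rot"])
for c,I,p in(("side",S,[.4725,.378,.042]),("top",T,[.4725,.378,.042])):
    print(c,"pred",proj(c,p).round(1),[(d["conf"],d["extent"]) for d in nets.look_for("plug",c)],[(d["conf"],d["extent"]) for d in nets.look_for("divider",c)])
E
```

```text
[ 0.47668529 -0.31216182 -0.00484452] [ 1.79946887e+02 -1.34632916e-01  2.88727173e+00]
side pred [226.1 122.5] [(0.64, [329.1, 177.0, 7.5, 20.4]), (0.63, [306.8, 162.2, 14.5, 18.8]), (0.39, [285.7, 165.2, 8.5, 4.8])] [(0.69, [229.8, 291.8, 78.7, 80.5])]
top pred [ 84.6 271.1] [(0.84, [193.9, 189.7, 19.2, 18.4]), (0.67, [218.9, 211.6, 20.9, 20.7]), (0.59, [78.5, 263.6, 24.9, 19.5]), (0.56, [196.5, 151.7, 18.0, 22.3]), (0.54, [228.0, 141.3, 22.6, 16.5])] [(0.95, [385.7, 224.0, 85.7, 72.5])]
```

The plug stands in the cavity; the top network box [78,264,25,20] agrees with the upright prediction. I'm continuing onto the rib.

carry_out(rows=[[0,0,4,0,0,0,60],[0,0,8,0,0,0,60],[0,0,12,0,0,0,60],[0,0,15,0,0,0,60],[0,0,15,0,0,0,60],[0,0,15,0,0,0,30],[0,0,15,0,0,0,8],[0,0,15,0,0,0,8],[0,0,15,0,0,0,8],[0,0,15,0,0,0,8],[0,0,15,0,0,0,8],[0,0,15,0,0,0,8]], force=30)

```text
time_s: 18.08
eef_pos: [0.4755, -0.312, -0.0213]
tcp_rot: [180.0, -0.0, 2.8]
wrist_force: [0.5, -0.6, 4.5]
gripper_width: 0.0131
finger_force: 30.0
```

carry_out(rows=[[0,0,0,0,0,0,8],[0,0,0,0,0,0,8],[0,0,0,0,0,0,8]])

```text
time_s: 18.33
eef_pos: [0.4755, -0.312, -0.0213]
tcp_rot: [180.0, -0.0, 2.8]
wrist_force: [-1.0, 0.1, 5.6]
gripper_width: 0.0134
finger_force: 30.2
```

carry_out(rows=[[0,0,0,0,0,0,8],[0,0,0,0,0,0,8],[0,0,-5,0,0,0,8],[0,0,-15,0,0,0,8],[0,0,-35,0,0,0,8],[0,0,-60,0,0,0,8],[0,0,-85,0,0,0,8],[0,0,-110,0,0,0,8],[0,0,-130,0,0,0,8],[0,0,-145,0,0,0,8],[0,0,-150,0,0,0,8],[0,0,-150,0,0,0,8]], force=100)

```text
time_s: 19.33
eef_pos: [0.4758, -0.312, 0.1296]
tcp_rot: [180.0, -0.1, 2.9]
wrist_force: [0.9, 0.7, -2.9]
gripper_width: 0.0113
finger_force: 97.8
```

```bash
python3 - <<'E'
from h import *
S=eyes.capture("side");T=eyes.capture("top");s=r.sense();print(s["eef_pos"],s["wrist_force"],s["ft_torque"],s["gripper_width"])
print([(d["conf"],d["extent"]) for c in("side","top") for d in nets.look_for("divider",c)])
# predicted extents if divider origin = TCP+(.0044,-.0037,.0213)
c0=s["eef_pos"]+[.0044,-.0037,.0213]
for c in("side","top"):
    q=np.array([proj(c,c0+[x,y,0]) for x,y in((.07,.065),(.07,-.065),(.045,-.09),(-.045,-.09),(-.07,-.065),(-.07,.065),(-.045,.09),(.045,.09))]);print(c,q.min(0).round(1),np.ptp(q,axis=0).round(1))
goto([.478,.336,.13],11.5)
E
```

```text
[ 0.47491789 -0.31134026  0.12766639] [-0.30900237 -0.05767083 -0.73989087] [-0.02396769  0.00428218 -0.02855207] 0.011869191902281336
[(0.68, [225.1, 246.9, 84.4, 82.4]), (0.63, [411.5, 214.3, 103.3, 86.1])]
side [224.9 249.8] [82.  80.8]
top [412.6 217.3] [108.5  83.8]
shift [  35.6 -646.4   -2.3] turn [-0.001  0.002 -0.151] t 19.53 j [-13.  19.  51. 100. -16.  69. -45.]
```

carry_out(rows=[[1,-15,0,0,0,0,8],[2,-40,0,0,0,0,8],[4,-70,0,0,0,-0.02,8],[6,-100,0,0,0,-0.02,8],[8,-130,0,0,0,-0.03,8],[10,-160,0,0,0,-0.03,8],[11,-190,0,0,0,-0.04,8],[12,-220,0,0,0,-0.04,8],[14,-250,0,0,0,-0.05,8],[16,-280,0,0,0,-0.06,8],[17,-310,0,0,0,-0.07,8],[18,-330,0,0,0,-0.07,8]])

```text
time_s: 20.53
eef_pos: [0.476, 0.0216, 0.1276]
tcp_rot: [-180.0, 0.1, 7.0]
wrist_force: [-1.1, 0.2, -1.3]
gripper_width: 0.0119
finger_force: 98.0
```

```bash
python3 - <<'E'
from h import *
print(r.sense()["eef_pos"],r.sense()["gripper_width"]);goto([.478,.336,.13],11.5)
E
```

```text
[0.47595086 0.02162278 0.12761451] 0.011891850308411321
shift [  40.5 -311.8   -2.3] turn [-0.     0.001 -0.078] t 20.53 j [-46.   2.  39. 112.  -2.  66. -89.]
```

carry_out(rows=[[4,-25,0,0,0,-0.01,8],[7,-55,0,0,0,-0.02,8],[11,-85,0,0,0,-0.03,8],[15,-115,0,0,0,-0.04,8],[19,-145,0,0,0,-0.05,8],[23,-175,0,0,0,-0.06,8],[27,-205,0,0,0,-0.07,8],[31,-235,0,0,0,-0.078,8],[35,-265,0,0,0,-0.078,8],[38,-290,0,0,0,-0.078,8],[40,-305,0,0,0,-0.078,8],[40,-310,0,0,0,-0.078,8]])

```text
time_s: 21.53
eef_pos: [0.4785, 0.3335, 0.1272]
tcp_rot: [180.0, 0.1, 11.5]
wrist_force: [-0.2, 0.5, -1.5]
gripper_width: 0.0114
finger_force: 97.9
```

carry_out(rows=[[0,0,0,0,0,0,8],[0,0,0,0,0,0,8],[0,0,0,0,0,0,8]])

```text
time_s: 21.78
eef_pos: [0.4801, 0.3291, 0.1285]
tcp_rot: [180.0, 0.0, 11.2]
wrist_force: [0.3, 0.4, -1.4]
gripper_width: 0.0118
finger_force: 97.9
```

```bash
python3 - <<'E'
from h import *
from scipy.optimize import least_squares as LS
s=r.sense();e=s["eef_pos"];print(e,s["tcp_rot"])
goto([.478,.336,.03],11.5)
S=eyes.capture("side");T=eyes.capture("top");cv2.imwrite("pics/side3.png",S);cv2.imwrite("pics/top3.png",T)
print([(c,d["conf"],d["extent"]) for c in("side","top") for d in nets.look_for("divider",c)])
# fit plate outline in side view: white mask vs predicted polygon
D=np.array([(70,65),(70,-65),(45,-65),(45,-90),(-45,-90),(-45,-65),(-70,-65),(-70,65),(-45,65),(-45,90),(45,90),(45,65)])/1000
c0=e+[.0044,-.0037,.0253]
def poly(c,p):
    a=p[2];R=np.array([[np.cos(a),-np.sin(a)],[np.sin(a),np.cos(a)]])
    return np.array([proj(c,[*(c0[:2]+p[:2]+R@d),c0[2]]) for d in D])
for c,I in(("side",S),("top",T)):
    q=poly(c,[0,0,np.radians(11.5)]);b=cv2.boundingRect(q.astype(np.float32));print(c,"pred bbox",b)
    h=cv2.cvtColor(I,cv2.COLOR_BGR2HSV);m=((h[...,2]>175)&(h[...,1]<30)).astype(np.uint8)
    pm=np.zeros(m.shape,np.uint8);cv2.fillPoly(pm,[q.round().astype(int)],1)
    roi=cv2.dilate(pm,np.ones((13,13)));m&=roi
    x,y,w,hh=cv2.boundingRect(m);print("white bbox",x,y,w,hh,"IoU",(m&pm).sum()/(m|pm).sum(), "V in",np.median(h[...,2][pm>0]),"ring",np.median(h[...,2][(roi-pm)>0]))
E
```

```text
[0.48010998 0.32911317 0.12849034] [1.79967828e+02 5.43407730e-03 1.11883830e+01]
shift [-0.7 -7.2 98.5] turn [ 0.001  0.    -0.005] t 21.78 j [ -61.   17.   27.   97.   -8.   68. -111.]
[('side', 0.69, [199.5, 82.3, 60.5, 40.0]), ('top', 0.77, [29.3, 213.0, 114.6, 99.1])]
side pred bbox (198, 80, 65, 42)
white bbox 208 83 42 10 IoU 0.07548209366391184 V in 133.0 ring 131.0
top pred bbox (27, 213, 118, 102)
white bbox 30 227 80 86 IoU 0.22190268031749683 V in 158.0 ring 73.0
```

carry_out(rows=[[0,-4,10,0,0,0,8],[0,-6,25,0,0,0,8],[0,-6,40,0,0,0,8],[0,-6,40,0,0,0,8],[0,-6,40,0,0,0,8]])

```text
time_s: 22.4
eef_pos: [0.4777, 0.3367, 0.0876]
tcp_rot: [179.9, 0.1, 11.3]
wrist_force: [-0.5, -0.0, -1.8]
gripper_width: 0.0115
finger_force: 97.8
```

```bash
python3 - <<'E'
from h import *
for _ in range(3):
    eyes.capture("top");print(r.sense()["eef_pos"].round(4),r.sense()["tcp_rot"].round(2))
goto([.478,.336,.0267],11.5)
E
```

```text
[0.4784 0.3371 0.0886] [1.7999e+02 1.0000e-02 1.1320e+01]
[0.4787 0.3373 0.0891] [-1.7998e+02 -4.0000e-02  1.1320e+01]
[0.4788 0.3374 0.0893] [-1.7996e+02 -7.0000e-02  1.1320e+01]
shift [-1.2  1.2 62.6] turn [-0.001 -0.001 -0.003] t 22.55 j [ -61.   20.   26.   99.   -9.   64. -111.]
```

Aligned to about 1 mm. Lowering slowly.

carry_out(rows=[[-1,1,8,0,0,0,8],[-1,1,16,0,0,0,8],[-1,1,24,0,0,0,8],[-1,1,32,0,0,0,8],[-1,1,40,0,0,0,8],[-1,1,46,0,0,0,8],[-1,1,52,0,0,0,8],[-1,1,55,0,0,0,8],[-1,1,55,0,0,0,8]])

```text
time_s: 23.3
eef_pos: [0.4772, 0.3357, 0.0326]
tcp_rot: [180.0, 0.1, 11.3]
wrist_force: [-0.8, -0.4, -1.8]
gripper_width: 0.0114
finger_force: 97.8
```

carry_out(rows=[[0,0,1,0,0,0,8],[0,0,2,0,0,0,8],[0,0,3,0,0,0,8],[0,0,4,0,0,0,8],[0,0,4,0,0,0,8]])

```text
time_s: 23.72
eef_pos: [0.4775, 0.336, 0.0294]
tcp_rot: [-180.0, -0.0, 11.3]
wrist_force: [-0.0, 0.1, -1.2]
gripper_width: 0.0115
finger_force: 97.8
```

carry_out(rows=[[0,0,1,0,0,0,8],[0,0,2,0,0,0,8],[0,0,3,0,0,0,8],[0,0,3,0,0,0,8]])

```text
time_s: 24.05
eef_pos: [0.4776, 0.336, 0.0269]
tcp_rot: [-180.0, 0.0, 11.3]
wrist_force: [-1.8, -0.9, 5.4]
gripper_width: 0.0118
finger_force: 98.5
```

Contact at the expected height. Releasing.

carry_out(rows=[[0,0,0,0,0,0,25],[0,0,0,0,0,0,40],[0,0,0,0,0,0,45],[0,0,0,0,0,0,45],[0,0,0,0,0,0,45],[0,0,-20,0,0,0,45],[0,0,-55,0,0,0,45],[0,0,-95,0,0,0,45],[0,0,-130,0,0,0,45],[0,0,-130,0,0,0,45]])

```text
time_s: 24.88
eef_pos: [0.4807, 0.3379, 0.164]
tcp_rot: [-179.7, -0.5, 11.3]
wrist_force: [0.6, -0.4, 0.7]
gripper_width: 0.0451
finger_force: 0.0
```

```bash
python3 - <<'E'
from h import *
s=r.sense();print(s["eef_pos"],s["tcp_rot"],s["gripper_width"])
# receptacle at (.475,.059): TCP = -(.0042,-.0038)
goto([.471,.063,.12],101.4);goto([.471,.063,.12],11.3)
for c in("side","top"):
    eyes.capture(c);print(c,[(d["conf"],d["extent"]) for d in nets.look_for("divider",c)][:2],[(d["conf"],d["extent"]) for d in nets.look_for("receptacle",c)][:2])
E
```

```text
[0.48067766 0.33785051 0.16399936] [-179.66942776   -0.5079112    11.29859359] 0.04505271287565747
shift [-63.7 267.9  41.9] turn [ 0.002 -0.011 -1.573] t 24.88 j [ -62.   16.   27.   94.   -7.   72. -112.]
shift [-63.7 267.9  41.9] turn [-0.006 -0.009  0.   ] t 24.88 j [ -62.   16.   27.   94.   -7.   72. -112.]
side [(0.85, [204.5, 107.5, 56.8, 40.3])] [(0.66, [228.1, 194.2, 24.7, 19.9])]
top [] [(0.77, [240.8, 251.6, 25.0, 29.8])]
```

carry_out(rows=[[-64,268,0,0,0,-1.573,55],[-64,268,0,0,0,-1.573,55],[-64,268,0,0,0,-1.573,55],[-64,268,0,0,0,-1.573,55],[-64,268,0,0,0,-1.573,55],[-64,268,0,0,0,-1.573,55],[-64,268,0,0,0,-1.573,55],[-64,268,0,0,0,-1.573,55],[-64,268,0,0,0,-1.573,55],[-64,268,0,0,0,-1.573,55],[-64,268,0,0,0,-1.573,55],[-64,268,0,0,0,-1.573,55]])

```text
time_s: 26.18
eef_pos: [0.4669, 0.0603, 0.1555]
tcp_rot: [-179.9, 0.0, 97.1]
wrist_force: [-0.8, 0.2, 0.6]
gripper_width: 0.0548
finger_force: 0.0
```

carry_out(rows=[[0,0,0,0,0,-0.07,55],[0,0,0,0,0,-0.07,55],[0,0,0,0,0,-0.07,55]])

```text
time_s: 26.43
eef_pos: [0.467, 0.0604, 0.1558]
tcp_rot: [-179.9, 0.0, 100.6]
wrist_force: [-0.6, -0.1, -0.1]
gripper_width: 0.0554
finger_force: 0.0
```

```bash
python3 - <<'E'
from h import *
s=r.sense();print(s["eef_pos"],s["tcp_rot"])
goto([.471,.063,.02],101.4)
for c in("side","top"):
    I=eyes.capture(c);cv2.imwrite(f"pics/{c}4.png",I);print(c,[(d["conf"],d["extent"]) for d in nets.look_for("divider",c)][:2])
    D=np.array([(70,65),(70,-65),(45,-90),(-45,-90),(-70,-65),(-70,65),(-45,90),(45,90)])/1000
    a=np.radians(11.4);R=np.array([[np.cos(a),-np.sin(a)],[np.sin(a),np.cos(a)]])
    q=np.array([proj(c,[*(np.array([.4825,.332])+R@d),.052]) for d in D]);print("pred",q.min(0).round(1),np.ptp(q,axis=0).round(1))
E
```

```text
[0.46702363 0.06044049 0.15579083] [-1.79930073e+02  1.81582085e-02  1.00624178e+02]
shift [  1.8   4.5 135.8] turn [-0.001  0.    -0.014] t 26.43 j [-47.  -0.  34. 111.   0.  70.  -2.]
side [(0.76, [213.3, 115.9, 46.7, 30.3]), (0.63, [232.3, 193.6, 22.1, 20.9])]
pred [201.4 108.6] [60.3 42.1]
top [(0.93, [52.7, 225.1, 73.4, 83.0])]
pred [ 56.1 222.3] [102.   87.6]
```

```bash
python3 - <<'E'
from h import *
from scipy.optimize import minimize
D=np.array([(70,65),(70,-65),(45,-65),(45,-90),(-45,-90),(-45,-65),(-70,-65),(-70,65),(-45,65),(-45,90),(45,90),(45,65)])/1000
for c,x0,x1,y0,y1 in(("side",193,273,95,165),("top",38,128,205,325)):
    I=cv2.imread(f"pics/{c}4.png");h=cv2.cvtColor(I,cv2.COLOR_BGR2HSV);m=((h[...,2]>110)&(h[...,1]<45)).astype(np.uint8)
    roi=np.zeros(m.shape,np.uint8)
    q=np.array([proj(c,[.4825+np.cos(.199)*x-np.sin(.199)*y,.332+np.sin(.199)*x+np.cos(.199)*y,.08]) for x,y in((.082,.1),(.082,-.1),(-.082,-.1),(-.082,.1))])
    cv2.fillPoly(roi,[q.round().astype(int)],1);roi[:, :x0]=0;roi[:,x1:]=0
    def f(p,z=.052):
        a=p[2]*.1;R=np.array([[np.cos(a),-np.sin(a)],[np.sin(a),np.cos(a)]])
        pm=np.zeros(m.shape,np.uint8);cv2.fillPoly(pm,[(np.array([proj(c,[*(np.array(p[:2])*.1+R@d),z]) for d in D])*16).round().astype(int)],1,shift=4)
        return ((pm^m)&roi).sum()/((pm|m)&roi).sum()
    s=np.array([[4.825,3.32,2],[4.925,3.32,2],[4.825,3.42,2],[4.825,3.32,2.8]])
    o=minimize(f,s[0],method="Nelder-Mead",options=dict(initial_simplex=s,xatol=.002,fatol=1e-4))
    print(c,o.x*[100,100,5.73],o.fun,"at pred",f(s[0]),"white px",(m&roi).sum())
E
```

```text
side [507.59991017 237.8510624   16.01867377] 0.47121820615796517 at pred 0.6658275645059786 white px 540
top [482.74852706 338.2972873   11.52070758] 0.046264034068912115 at pred 0.10162287480680061 white px 4964
```

carry_out(rows=[[2,4,30,0,0,-0.014,55],[2,4,65,0,0,-0.014,55],[2,4,100,0,0,-0.014,55],[2,4,135,0,0,-0.014,55],[2,4,150,0,0,-0.014,55],[2,4,165,0,0,-0.014,55],[2,4,170,0,0,-0.014,55],[2,4,170,0,0,-0.014,55]])

```text
time_s: 27.3
eef_pos: [0.4702, 0.063, -0.0145]
tcp_rot: [-179.9, 0.0, 101.5]
wrist_force: [0.3, -0.1, -0.4]
gripper_width: 0.0551
finger_force: 0.0
```

```bash
python3 - <<'E'
from h import *
eyes.capture("side");s=r.sense();print(s["eef_pos"],s["wrist_force"]);goto([.471,.063,-.020],101.4)
print([(d["conf"],d["extent"]) for d in nets.look_for("receptacle","side")])
E
```

```text
[ 0.47099607  0.06316859 -0.01346868] [0.38319772 0.78816415 0.05327984]
shift [-0.2 -0.   6.5] turn [-0.001  0.     0.003] t 27.35 j [-43.  16.  33. 119. -11.  48.   8.]
[(0.8, [228.6, 195.4, 25.0, 19.5])]
```

carry_out(rows=[[0,0,2,0,0,0,55],[0,0,4,0,0,0,55],[0,0,6,0,0,0,55],[0,0,6,0,0,0,45],[0,0,6,0,0,0,24],[0,0,6,0,0,0,24],[0,0,6,0,0,0,24],[0,0,6,0,0,0,24],[0,0,6,0,0,0,24],[0,0,6,0,0,0,24]], force=30)

```text
time_s: 28.23
eef_pos: [0.4713, 0.0634, -0.0192]
tcp_rot: [180.0, -0.0, 101.6]
wrist_force: [-2.4, 0.4, 5.9]
gripper_width: 0.0304
finger_force: 29.4
```

carry_out(rows=[[0,0,0,0,0,0,24],[0,0,-4,0,0,0,24],[0,0,-15,0,0,0,24],[0,0,-40,0,0,0,24],[0,0,-75,0,0,0,24],[0,0,-110,0,0,0,24],[0,0,-140,0,0,0,24],[0,0,-150,0,0,0,24],[0,0,-150,0,0,0,24]], force=60)

```text
time_s: 28.98
eef_pos: [0.4727, 0.0637, 0.1335]
tcp_rot: [179.7, -0.1, 101.6]
wrist_force: [1.2, 0.0, -0.3]
gripper_width: 0.029
finger_force: 59.4
```

```bash
python3 - <<'E'
from h import *
eyes.capture("side");s=r.sense();print(s["eef_pos"],s["wrist_force"],s["gripper_width"]);goto([.489,.2935,.13],101.4)
print([(d["conf"],d["extent"]) for d in nets.look_for("receptacle","side")],proj("side",s["eef_pos"]+[.0037,-.0044,.019+.014]))
E
```

```text
[0.47151059 0.06356079 0.13131884] [-0.4853666   0.13055517 -1.39631877] 0.029083683187090516
shift [221.7  63.3   1.7] turn [ 0.002 -0.001  0.003] t 29.03 j [-47.   2.  35. 112.  -1.  66.  -0.]
[(0.86, [225.9, 149.2, 23.4, 20.5])] [238.3914003  158.98821216]
```

Held: side network centre (237.6,159.5), predicted (238.4,159.0). Carrying it to the box.

carry_out(rows=[[25,7,0,0,0,0,24],[50,14,0,0,0,0,24],[80,23,0,0,0,0,24],[110,31,0,0,0,0,24],[140,40,0,0,0,0,24],[170,49,0,0,0,0,24],[200,57,0,0,0,0,24],[215,62,0,0,0,0,24],[222,63,0,0,0,0,24],[222,63,0,0,0,0,24],[222,63,0,0,0,0,24],[222,63,0,0,0,0,24]])

```text
time_s: 30.08
eef_pos: [0.4885, 0.2912, 0.1302]
tcp_rot: [-180.0, 0.0, 101.4]
wrist_force: [0.3, -0.7, -0.3]
gripper_width: 0.0295
finger_force: 59.4
```

```bash
python3 - <<'E'
from h import *
for c in("side","top"):
    eyes.capture(c);e=r.sense()["eef_pos"];print(e,[(d["conf"],d["extent"]) for d in nets.look_for("receptacle",c)][:2],proj(c,e+[.0037,-.0044,.019+.014]).round(1),[(d["conf"],d["extent"]) for d in nets.look_for("divider",c)][:2])
goto([.489,.2935,.033],101.4)
E
```

```text
[0.48858584 0.29139117 0.13043229] [(0.47, [223.1, 96.7, 21.8, 16.8])] [234.3 104.7] [(0.69, [203.7, 107.6, 55.9, 42.1])]
[0.48842051 0.29244725 0.13067739] [(0.61, [93.3, 238.7, 33.5, 36.0])] [106.9 257.4] [(0.85, [58.0, 223.0, 97.9, 87.4])]
shift [ 0.4  0.8 97.7] turn [ 0.    -0.     0.002] t 30.38 j [-58.  15.  27.  99.  -7.  68. -18.]
```

carry_out(rows=[[0,1,15,0,0,0,24],[0,1,35,0,0,0,24],[0,1,55,0,0,0,24],[0,1,70,0,0,0,24],[0,1,80,0,0,0,24],[0,1,88,0,0,0,24],[0,1,92,0,0,0,24],[0,1,92,0,0,0,24],[0,1,92,0,0,0,24]])

```text
time_s: 31.13
eef_pos: [0.4895, 0.2938, 0.0391]
tcp_rot: [180.0, -0.0, 101.6]
wrist_force: [0.2, -0.5, -1.2]
gripper_width: 0.0294
finger_force: 59.5
```

carry_out(rows=[[0,0,1,0,0,0,24],[0,0,2,0,0,0,24],[0,0,3,0,0,0,24],[0,0,3,0,0,0,24]])

```text
time_s: 31.47
eef_pos: [0.4891, 0.2937, 0.0355]
tcp_rot: [180.0, -0.0, 101.6]
wrist_force: [0.1, 0.1, -0.4]
gripper_width: 0.0289
finger_force: 59.4
```

carry_out(rows=[[0,0,1,0,0,0,24],[0,0,2,0,0,0,24],[0,0,2,0,0,0,24]])

```text
time_s: 31.72
eef_pos: [0.489, 0.2936, 0.0333]
tcp_rot: [-180.0, 0.0, 101.6]
wrist_force: [0.3, 0.6, -0.4]
gripper_width: 0.0292
finger_force: 59.4
```

carry_out(rows=[[0,0,1,0,0,0,24],[0,0,1,0,0,0,24],[0,0,1,0,0,0,36],[0,0,1,0,0,0,45],[0,0,1,0,0,0,52],[0,0,1,0,0,0,52],[0,0,1,0,0,0,52]])

```text
time_s: 32.3
eef_pos: [0.4891, 0.2936, 0.0324]
tcp_rot: [180.0, -0.0, 101.6]
wrist_force: [-0.6, -0.8, 0.2]
gripper_width: 0.052
finger_force: 0.0
```

carry_out(rows=[[0,0,-15,0,0,0,52],[0,0,-50,0,0,0,52],[0,0,-90,0,0,0,52],[0,0,-130,0,0,0,52],[-40,0,-140,0,0,0,52],[-80,0,-140,0,0,0,52],[-120,0,-140,0,0,0,52],[-160,0,-140,0,0,0,52],[-200,0,-140,0,0,0,52],[-240,0,-140,0,0,0,52],[-280,0,-140,0,0,0,52],[-320,0,-140,0,0,0,52]])

```text
time_s: 33.3
eef_pos: [0.5534, -0.0217, 0.1727]
tcp_rot: [180.0, -0.0, 101.6]
wrist_force: [1.2, 0.4, -0.2]
gripper_width: 0.052
finger_force: 0.0
```

carry_out(rows=[[-40,0,0,0,0,0,52],[-80,0,0,0,0,0,52],[-120,0,0,0,0,0,52],[-120,0,0,0,0,0,52]])

```text
time_s: 33.63
eef_pos: [0.5766, -0.1472, 0.1728]
tcp_rot: [-180.0, 0.3, 101.0]
wrist_force: [-0.3, -0.8, 0.2]
gripper_width: 0.0522
finger_force: 0.0
```

```bash
python3 - <<'E'
from h import *
for c in("side","top"):
    I=eyes.capture(c);cv2.imwrite(f"pics/{c}5.png",I)
    for t in("receptacle","divider","plug"): print(c,t,[(d["conf"],d["extent"]) for d in nets.look_for(t,c)][:4])
    print("pred rec bbox",[proj(c,[.4927+dx,.289+dy,z]).round(0).tolist() for dx,dy,z in((0,0,.057),(0,0,.08))])
    g=I[235:285,85:135] if c=="top" else I[105:150,210:260]
    m=cv2.cvtColor(g,cv2.COLOR_BGR2GRAY);print(cv2.resize(m,(25,20),interpolation=cv2.INTER_AREA))
print(r.sense()["eef_pos"],r.sense()["time_s"])
E
```

```text
side receptacle [(0.62, [224.6, 125.7, 21.3, 19.1])]
side divider [(0.8, [204.0, 107.0, 56.2, 39.0]), (0.23, [191.9, 96.4, 84.1, 76.2])]
side plug [(0.48, [323.1, 174.3, 12.9, 19.6]), (0.41, [266.7, 184.7, 10.7, 13.1])]
pred rec bbox [[236.0, 136.0], [236.0, 129.0]]
[[ 44  40  40  38  37  37  38  38  37  38  38  39  41  41  35  36  34  34
   32  35  40  65 112 140 143]
 [ 38  38  38  38  38  37  41  44  52  64  77  98 115 108  59  31  30  31
   30  32  37  46  80 122 141]
 [ 39  40  45  51  64  81 106 127 147 168 178 192 198 189 122  53  61  82
   96  59  33  37  52  93 129]
 [ 88 110 132 148 170 183 195 201 204 206 207 207 207 206 183 156 174 185
  189 130  46  35  41  62 104]
 [188 198 204 206 207 207 207 208 207 208 207 207 207 207 206 204 206 207
  208 184 102  37  36  43  72]
 [192 207 207 207 207 208 207 207 207 208 206 203 206 208 206 199 205 208
  208 204 164  70  34  37  47]
 [195 208 207 207 207 207 204 204 207 207 203 199 190 183 170 160 193 208
  208 208 197 134  50  34  39]
 [207 207 207 208 206 194 198 192 180 172 150 139 123 112 107 118 184 208
  208 207 208 185 102  3
[... 3016 characters left out ...]
77 179 171 148 154 189]
 [210 210 210 210 210 210 210 209 190 114  84 114 185 209 210 210 209 207
  204 198 192 189 191 200 202]
 [210 210 210 210 208 208 210 210 194 120  84 102 169 206 210 210 210 208
  197 173 194 204 200 199 203]
 [210 210 210 210 209 208 210 210 201 145  87  94 161 205 210 210 210 209
  198 174 187 198 203 208 210]
 [210 210 210 210 210 209 210 210 205 158  92  99 159 205 210 210 210 210
  209 203 203 208 210 210 210]
 [210 210 210 210 210 208 206 199 193 169 156 170 190 208 210 210 210 210
  210 210 210 210 210 210 210]
 [210 210 210 210 210 210 209 205 203 201 202 205 207 209 210 210 210 210
  210 210 210 210 210 210 210]]
[ 0.57763786 -0.13596402  0.17246945] 34.0333
```

The receptacle insert is at top (124,260) against a predicted (125,259), and the divider extents match flat on the lining. Handing in.

```bash
python3 -c "
from cell import r
print(r.sign_off())"
```

```text
the job is handed in; nothing more can be done
None
```

The job is handed in at about 34 s of the 72 s allowed: the camera checks put the large plug upright in the once-empty cavity, the divider flat on the lining with its rib up, and the large flanged connector flange down beside the rib; the sign-off returned no verdict.

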